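# Load a relief panel onto the slant carving stand

### The job

Push the small relief panel that lies in front of the slant carving stand up the ramp until its lower edge drops behind the lip and it lies flat on the bed between the lip and the head batten; push it gently, without ramming it. Then turn the wooden hold-down across over the panel and let go. Leave the tools and other things on the bench where they lie.

Things in the scene. Friction and masses are not known exactly. Their poses are not given: they have to be found in the camera images.
- panel: the panel to load: rectangular block of light wood, 130 mm long (its x, the way it is pushed), 150 wide (y), 40 thick (z), 0.3 to 0.65 kg, a carving sunk in its top face. Origin: centre of its underside. Starts flat on the bench, its +x face 10 to 80 mm from the ramp's foot, up to 10 mm off the ramp's middle line and up to 0.15 rad askew. Too wide to grip from above
- panel_edge (a point): middle of the panel's rear (-x) face, 20 mm above its underside: the face to push, best with the two open fingers as two points. Sliding the panel needs about 2 to 10 N; a push of more than about 18 N bruises the fresh wood
- stand: the stand's base on the bench: two dark steel rails (y = +-117 mm, 20 mm high) and a back bar. x: level, uphill; y: left; z: up; origin on the bench mid-way between the rails. The wooden top (ramp, lip, bed, fences, batten and hold-down in one) is bolted to it through slots, at a different place each time: lip's foot at x = -20 to +20 mm, not measured, to be found by feel or sight
- slot_mid (a point): a point at (-2, 0, 29) mm in the stand's frame: mean place of the lip's upper edge. The top slopes up at 0.244 rad. The lip is the upper end of the ramp, a smooth plane rising from the bench 119 mm (along the slope) before it. Behind it the bed lies parallel to the ramp, 10 mm deeper; 133 mm up the bed a fixed dark head batten, 12 mm high, crosses it: 3 mm of play for the panel
- rail_end (a point): a point on the bench at (-59, 0, 0) mm in the stand's frame, the mean place under which the straight side fences begin. Fences: inner faces at y = +-78 mm (3 mm of play each side of the panel), 22 mm thick, tops 14 mm above the ramp, 24 mm above the bed. Farther down they splay outwards at 0.4 rad for 44 mm
- holddown (a joint): the hold-down: dark bar 86 x 22 x 14 mm on a pivot square to the bed, 40 mm upslope of the lip at y = -89 mm. Underside 43 mm above the bed: 3 mm over a seated panel, too low for one on the lip. 0: points uphill (starts -0.3 to 0.05 rad); pi/2: across over the panel (+y); stop 1.66. Stiff, 0.12 N m. An upright round peg, 20 mm thick, stands on it 60 mm from the pivot, 57 to 91 mm above the bed
- gouge_a: a carving gouge (217 mm long, brown handle) lying along the stand's right-hand side; origin on the bench under its ferrule. Leave it
- offcut: a small light wood offcut, 70 by 32 by 24 mm, on the bench to the right of the panel; origin at the centre of its underside. Leave it
- oilstone: a grey sharpening stone in a wooden holder, 190 by 65 by 32 mm; origin at the centre of its underside. Leave it
- gouge_b: a gouge, 202 mm long, lying on the bench; origin on the bench under its ferrule. Leave it
- gouge_c: a gouge, 232 mm long, lying on the bench; origin on the bench under its ferrule. Leave it
- mallet: a round brown wooden carver's mallet lying on the bench, 235 mm long, head 94 mm across; origin on the bench under its middle. Leave it
- pencil_mug: a blue mug, 80 mm across and 95 mm high; origin at the centre of its underside. Leave it
There are look-alikes about, which are no part of the job. What is shaped like the panel but red is not meant.

How it is judged:
By the outcome, as a careful person would: the job done as asked, in the order asked, and still so for the second after the job is handed in, with the robot touching nothing.
It also fails if it takes over 72 s, if anything falls off the work surface, if the arm or the gripper's body presses on something with over 40 N, if the wrist force passes 120 N, or if a joint passes its speed limit or range.

### The arm

A 6-joint arm with a two-finger parallel gripper is mounted at the origin on the work surface. World frame = base frame: x ahead of the robot, y to its left, z up, the work surface at z = 0. Lengths are in m, angles in rad, forces in N, time in s.
With the tool pointing down it reaches from about 0.375 to 0.9 m from the base axis. Payload 3.1 kg.
Tool frame: the origin (TCP) lies at the centre of the arm's flange, where the gripper is bolted on; the fingertips stand 182 mm ahead of it and the grasp point (between the pads) lies 164 mm ahead of it; z points along the fingers, y is the line along which they close (so a half turn about z gives the same grasp; the last joint's range is limited). The gripper opens to 87 mm and grips with 3 to 60 N. Pads are 19 mm wide; open, the fingers measure 117 mm over their backs; the gripper's body (75 mm by 190 mm) begins 51 mm behind the grasp point.
Start: joints at [-1.502, 0.527, 1.433, -0, 1.181, -0.178], TCP at [0.153, -0.606, 0.405] pointing down, gripper open.
Joint ranges: [-3.08, 3.08], [-0.75, 2.2], [0.22, 2.44], [-1.43, 4.57], [0, 2.65], [-2.85, 2.85]. Speed limits (rad/s): [2.79, 2.79, 3.14, 3.14, 3.14, 3.14].

### API

Orientations are given as a unit quaternion [x, y, z, w].
In Python, from rig import * gives the robot as it stands.
- The arm moves only by the tool move_arm, never from a script. Its argument "commands" is a list that holds one entry, the list of rows, each a list of 6 numbers: the shift along the tool's x, y, z in units of 40 mm (1.0 is 40 mm), then the turn, a rotation vector about the tool's x, y, z in rad. A call has 1 to 12 rows; each row is the pose to reach, as a shift and turn from the pose commanded when the call began, along the tool's axes at that moment; what a row does not reach only later rows make up. A row lasts 1/8 s, in which the tool goes at most 62.5 mm and 10.7 degrees, less where a joint would pass 70% of its speed; a pose out of reach is approached as far as the arm can. A call with a gripper value outside its range is refused whole. "claw" is the closure, from -1 (fully open) to 1 (shut), so that 0 is half open, set as the call begins (left out, the last holds). The fingers move at their own pace and stop on an object; "squeeze" is the grip in N (left out, the last holds). Time passes only in rows, so rows that repeat a pose let the fingers close. It gives the time, the measured TCP pose, the force, the opening and the grip force at its end, in the units of the state.
- get_obs(): the state, without advancing time (a new reading comes with each control period).
- camera(name): name is "scene" or "top" or "wrist"; returns a dict with "pixels" (400x640x3 uint8, blue, green, red), "range_z" (400x640 float32, m along the optical axis (not along the pixel's ray), 0 where there is no reading), "camera_matrix" (3x3 intrinsics, pixels), "D" ([k1, k2, p1, p2, k3] as OpenCV has them; the pictures are not rectified), "extrinsics" (4x4, takes a point from world to camera coordinates). Camera axes: x right, y up, looking along -z (the intrinsics and any distortion apply to the point x, -y, -z); pixel columns grow to the right and rows downward; lengths in m; the calibration is good to about 2 mm. A picture is of the moment at which its call begins.
- hand_in(): hands the job in; it is judged then, once.
The state is a dict: "time": time; "q": joint angles; "joint_velocities": joint speeds; "joint_torque": joint torques, N m; "position": TCP position; "tool_rot": TCP orientation; "ft_force": force on the tool from outside, world axes, zero at the start; "moment": the same for the moment, N m; "grip_width": finger opening in m; "grip_force": force on a finger pad.
Only numpy, scipy, OpenCV 4.12 (cv2) and the standard library are available. Lean on these libraries where they do the work, as an engineer would, in place of code of your own. Each camera call takes 0.05 s, during which the arm holds its last target. There are 200 camera calls.

## Working session

There is one attempt and no reset: what is moved stays moved. The work goes in short steps, Python scripts to look and compute and a tool call to move; the robot and the scene stay as the last step left them, time stands still between calls to the robot, and variables do not carry over. Pictures are saved under pics/ and viewed, at most 10 in all, crops included, and the job is handed in when it is done.

Besides the shell and the picture viewer there is one more tool, called after "Call:" as a command line: name --argument value ..., lists and objects as JSON in quotes. move_arm: Moves the arm, as the interface text tells. Its arguments: {"type":"object","properties":{"commands":{"type":"array","items":{"type":"array","items":{"type":"array","items":{"type":"number"}}}},"claw":{"type":"number"},"squeeze":{"type":"number"}},"required":["commands"]}

```bash
mkdir -p pics
cat > h.py <<'E'
from rig import *
import numpy as np, cv2
from scipy.spatial.transform import Rotation as R
def shot(n):
    c=camera(n); np.savez('/tmp/'+n+'.npz',**c); return c
def load(n): return dict(np.load('/tmp/'+n+'.npz'))
def px(c,u,v,d=None):
    u=np.atleast_1d(u).astype(float);v=np.atleast_1d(v).astype(float)
    if d is None: d=c['range_z'][v.astype(int),u.astype(int)]
    n=cv2.undistortPoints(np.stack([u,v],1)[:,None],c['camera_matrix'],c['D'])[:,0]
    p=np.stack([n[:,0]*d,-n[:,1]*d,-d*np.ones(len(u)),np.ones(len(u))],1)
    return (p@np.linalg.inv(c['extrinsics']).T)[:,:3]
def proj(c,P):
    P=np.atleast_2d(P); q=(np.c_[P,np.ones(len(P))]@c['extrinsics'].T)[:,:3]*[1,-1,-1]
    return cv2.projectPoints(q,np.zeros(3),np.zeros(3),c['camera_matrix'],c['D'])[0][:,0]
E
python3 - <<'E'
from h import *
for n in('top','scene'):
    c=shot(n);cv2.imwrite(f'pics/{n}1.png',c['pixels'])
o=get_obs();print(o)
E
```

```text
{'time': 0.1, 'q': array([-1.50249348e+00,  5.28400768e-01,  1.43377724e+00, -2.72514624e-05,
        1.18138869e+00, -1.78502298e-01]), 'joint_velocities': array([ 0.00160192, -0.00233169, -0.00282706,  0.00058958,  0.00089467,
        0.00021487]), 'joint_torque': array([-3.71576725e-04, -4.40984201e+01, -1.77150983e+01,  6.35891128e-02,
        5.34098223e-02, -3.52409643e-05]), 'position': array([ 0.15269489, -0.60574511,  0.40385121]), 'tool_rot': array([ 9.92394438e-01,  1.23094698e-01,  4.17757216e-05, -9.86217825e-04]), 'ft_force': array([ 0.08818276, -0.4083225 , -0.1587449 ]), 'moment': array([-0.00946807, -0.00747721,  0.01829433]), 'grip_force': 0.0, 'grip_width': 0.08723147388617147}
```

View pics/top1.png

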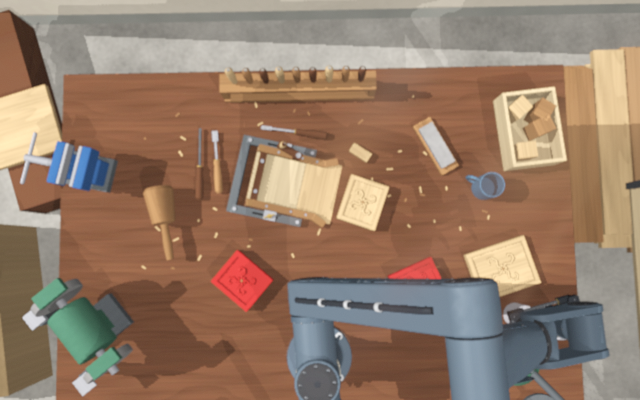

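View pics/scene1.png

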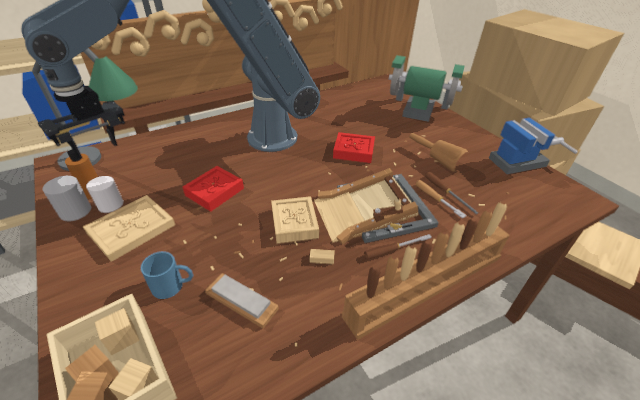

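Top view: the panel is at (364,202), in front of the stand at (285,185), whose uphill side is image-left. Candidates are the light panel (364,202), a larger light board (503,262) and two red ones (243,280) and (415,270). I choose (364,202) because it is light and lies at the ramp's foot. Next I check it in a close crop and measure.

Run:
```python
from h import *
c=load('top');cv2.imwrite('pics/crop1.png',cv2.resize(c['pixels'][125:240,215:400],None,fx=4.3,fy=4.3,interpolation=cv2.INTER_CUBIC))
# panel top: z ~0.04 region
vv,uu=np.mgrid[120:240,210:410];P=px(c,uu.ravel(),vv.ravel());P=P.reshape(120,200,3)
np.save('/tmp/P.npy',P)
img=c['pixels'][120:240,210:410]
m=((abs(P[...,2]-.04)<.006)&(uu>335)).astype(np.uint8)
n,l,s,ce=cv2.connectedComponentsWithStats(m); 
for i in range(1,n):
    if s[i,4]>300:
        q=P[l==i];print(s[i],q.mean(0),cv2.minAreaRect(q[:,:2].astype(np.float32)))
print('bench z',np.median(P[100:,:60,2]), 'scale',P[60,100]-P[60,101], px(c,[320,300,263],[190,190,190]))
# height map prints along the ramp midline
for u in range(230,350,6): print(u,np.round(P[186-120+int((u-285)*.13),u-210]*1000).astype(int))
```

```text
[ 127   55   52   56 1237] [ 0.49132149 -0.15382826  0.03845122] ((0.4911828637123108, -0.15412187576293945), (0.1298280656337738, 0.15043137967586517), 70.27716064453125)
bench z -0.0005961031359580371 scale [-0.00147161  0.00297569  0.01137209] [[ 0.53749956 -0.01610827  0.00890805]
 [ 0.53820761  0.04980717  0.014985  ]
 [ 0.53724231  0.16811467  0.04529519]]
230 [583 285  -9]
236 [575 260  18]
242 [575 244  -2]
248 [570 223   3]
254 [561 194  69]
260 [558 175  66]
266 [557 158  45]
272 [553 139  46]
278 [551 121  33]
284 [550 101  34]
290 [551  82  26]
296 [548  62  22]
302 [543  43  27]
308 [543  23  30]
314 [540   3  21]
320 [537 -16   9]
326 [534 -36  10]
332 [531 -56   2]
338 [530 -76   3]
344 [526 -96   4]
```

View pics/crop1.png

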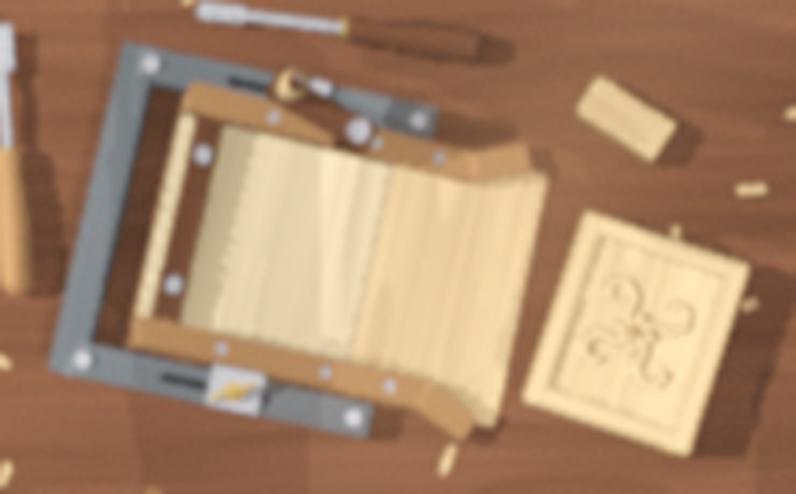

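The crop confirms the light carved panel. The stand bolts are at crop px (150,63), (419,120), (82,360) and (353,417). The lip line runs (388,165)-(355,350), and the hold-down bar with its peg at crop (290,82) runs up from its pivot (358,130).

```bash
cat >> h.py <<'E'
def onz(c,u,v,z):
    a=px(c,u,v,d=0.5);b=px(c,u,v,d=1.0);t=((z-a[:,2])/(b[:,2]-a[:,2]))[:,None];return a+t*(b-a)
E
python3 - <<'E'
from h import *
c=load('top')
def cr(pts,z):
    p=np.array(pts)/4.3-[.37,.37]+[215,125];return onz(c,p[:,0],p[:,1],z)
b=cr([(150,63),(419,120),(82,360),(353,417)],.022)
print('bolts',b.round(4)); 
ang=lambda d:np.degrees(np.arctan2(d[1],d[0]))
print('yaw rails',ang(b[0]-b[1]),ang(b[2]-b[3]),'cross',ang(b[0]-b[2])-(-90)+90,ang(b[1]-b[3]),'sep',np.linalg.norm(b[0]-b[2]),np.linalg.norm(b[1]-b[3]),np.linalg.norm(b[0]-b[1]))
f=cr([(437,108),(370,437)],.02);print('rail ends?',f)
L=cr([(388,165),(355,350)],.029);print('lip',L,ang(L[0]-L[1]))
F=cr([(547,180),(490,425)],.0);print('foot',F,ang(F[0]-F[1]))
H=cr([(218,125),(180,320)],.0);print('batten front z?',H)
print('pan',cr([(585,212),(748,265),(688,455),(524,400)],.04))
# fences top inner
print('fence inner',cr([(395,160),(250,128)],.045),cr([(195,325),(350,355)],.045))
print('pivot',cr([(358,130)],.08),'peg',cr([(290,82)],.12))
for n in [(358,130),(290,82),(285,92),(320,105)]:
    p=np.array(n)/4.3+[215,125];print(n,px(c,p[0],p[1]))
E
```

```text
bolts [[0.71   0.2138 0.022 ]
 [0.6612 0.0074 0.022 ]
 [0.4816 0.2675 0.022 ]
 [0.4337 0.0619 0.022 ]]
yaw rails 76.68697067094179 76.88920475110275 cross 166.75756283069467 -13.475531664643357 sep 0.23465033929444076 0.23390610443977336 0.2120199849500443
rail ends? [[ 0.67059966 -0.00656113  0.02      ]
 [ 0.41830038  0.049378    0.02      ]]
lip [[0.62550942 0.03161212 0.029     ]
 [0.48416475 0.05918185 0.029     ]] -11.037146790658685
foot [[ 0.6160204  -0.09061321  0.        ]
 [ 0.42644802 -0.04216246  0.        ]] -14.336704022582069
batten front z? [[0.66471304 0.1645263  0.        ]
 [0.51277884 0.19560968 0.        ]]
pan [[ 0.58446302 -0.11746717  0.04      ]
 [ 0.54138888 -0.23973182  0.04      ]
 [ 0.3987621  -0.19011963  0.04      ]
 [ 0.44275809 -0.06793985  0.04      ]]
fence inner [[0.62650677 0.02562099 0.045     ]
 [0.65334905 0.13504634 0.045     ]] [[0.50425527 0.17827861 0.045     ]
 [0.47912165 0.06211028 0.045     ]]
pivot [[0.64356332 0.05140254 0.08      ]] peg [[0.67235131 0.09797416 0.12      ]]
(358, 130) [[0.63984874 0.04954582 0.09344697]]
(290, 82) [[0.67592988 0.09873258 0.09713138]]
(285, 92) [[0.6628233  0.10011716 0.12523474]]
(320, 105) [[0.65918661 0.07724499 0.09283527]]
```

```bash
cat >> h.py <<'E'
yaw=np.radians(76.73); O=np.array([.5235,-.0666,0]) # foot of ramp on midline
EX=np.array([np.cos(yaw),np.sin(yaw),0]);EY=np.array([-np.sin(yaw),np.cos(yaw),0]);EZ=np.array([0,0,1.])
def goal(x,y,z,t,L=.182,dy=0):
    "tip at (x,y,z) in the foot frame, tool x uphill, tilt t"
    tz=EX*np.sin(t)-EZ*np.cos(t); tx=EX*np.cos(t)+EZ*np.sin(t)
    Rm=np.stack([tx,np.cross(tz,tx),tz],1)
    return O+x*EX+y*EY+z*EZ-L*tz,Rm
def rel(g,o=None):
    o=o or get_obs(); R0=R.from_quat(o['tool_rot'])
    return np.r_[R0.inv().apply(g[0]-o['position'])/.04,(R0.inv()*R.from_matrix(g[1])).as_rotvec()].round(3)
def where(L=.182):
    o=get_obs();Rm=R.from_quat(o['tool_rot']).as_matrix();p=o['position']+L*Rm[:,2]-O
    S=np.stack([EX,EY,EZ]);print('t',round(o['time'],2),'tip',(S@p).round(4),'F',(S@o['ft_force']).round(2),'rot err',Rm.T[1]@EX.round(3),'w',o['grip_width']);return S@p
E
python3 - <<'E'
from h import *
print(rel(goal(-.192,.010,.16,.28)).tolist())
E
```

```text
[9.271, -5.54, 1.737, 0.151, 0.25, -1.085]
```

Call:
move_arm --commands '[[[3, -1.8, 0.3, 0.05, 0.08, -0.36], [6, -3.6, 0.8, 0.1, 0.17, -0.72], [9.27, -5.54, 1.74, 0.151, 0.25, -1.085], [9.27, -5.54, 1.74, 0.151, 0.25, -1.085], [9.27, -5.54, 1.74, 0.151, 0.25, -1.085], [9.27, -5.54, 1.74, 0.151, 0.25, -1.085], [9.27, -5.54, 1.74, 0.151, 0.25, -1.085], [9.27, -5.54, 1.74, 0.151, 0.25, -1.085], [9.27, -5.54, 1.74, 0.151, 0.25, -1.085], [9.27, -5.54, 1.74, 0.151, 0.25, -1.085]]]' --claw -1

```text
time: 1.35
position: [0.4574, -0.3018, 0.3354]
tool_rot: [0.777, 0.614, 0.109, -0.085]
ft_force: [-0.3, 1.1, -1.2]
grip_width: 0.0868
grip_force: 0.0
```

Run:
```python
from h import *
where();print(rel(goal(-.192,.010,.016,.28)).tolist())
c=shot('wrist');cv2.imwrite('pics/w1.png',c['pixels'])
```

```text
t 1.35 tip [-0.1943  0.01    0.1603] F [ 1.03  0.6  -1.16] rot err -0.0016574526560855785 w 0.08681829450409989
[-0.944, 0.003, 3.486, 0.002, 0.003, -0.002]
```

View pics/w1.png

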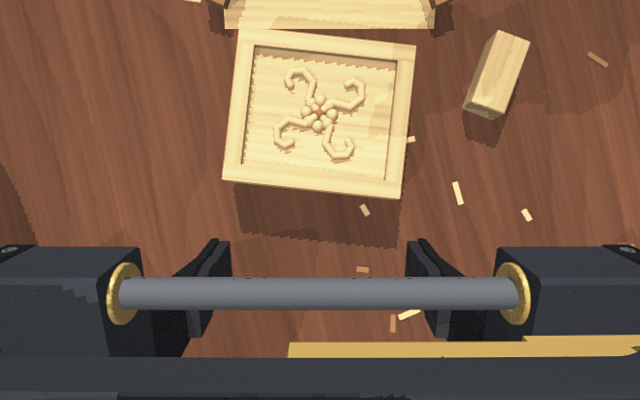

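The wrist view shows the panel centred (rear edge (225,180)-(400,197)) with a finger on each side of its middle. The offcut is at (497,75), clear of the path. Now I go down behind the panel.

Call:
move_arm --commands '[[[-0.4, 0, 1.2, 0, 0, 0], [-0.8, 0, 2.6, 0, 0, 0], [-0.94, 0, 3.49, 0, 0, 0], [-0.94, 0, 3.49, 0, 0, 0], [-0.94, 0, 3.49, 0, 0, 0]]]'

```text
time: 2.02
position: [0.4588, -0.2997, 0.1917]
tool_rot: [0.777, 0.614, 0.109, -0.085]
ft_force: [1.0, -0.8, 0.3]
grip_width: 0.0869
grip_force: 0.0
```

Run:
```python
from h import *
where()
for g in [(-.180,.010),(-.150,.006),(-.131,.002)]: print(rel(goal(*g,.016,.28)).tolist())
```

```text
t 2.02 tip [-0.192   0.009   0.0167] F [-0.57 -1.17  0.27] rot err -0.001130137023912653 w 0.08694257665673932
[0.27, -0.013, 0.098, 0.003, 0.003, -0.001]
[0.992, 0.086, 0.303, 0.003, 0.003, -0.001]
[1.449, 0.185, 0.433, 0.003, 0.003, -0.001]
```

Call:
move_arm --commands '[[[0.14, 0, 0.04, 0, 0, 0], [0.29, 0, 0.08, 0, 0, 0], [0.38, 0, 0.11, 0, 0, 0], [0.43, 0, 0.124, 0, 0, 0], [0.48, 0, 0.138, 0, 0, 0], [0.53, 0, 0.152, 0, 0, 0], [0.58, 0, 0.166, 0, 0, 0], [0.63, 0.01, 0.18, 0, 0, 0], [0.69, 0.02, 0.197, 0, 0, 0], [0.75, 0.04, 0.214, 0, 0, 0], [0.82, 0.06, 0.235, 0, 0, 0], [0.89, 0.09, 0.255, 0, 0, 0]]]'

```text
time: 3.52
position: [0.4708, -0.2631, 0.1906]
tool_rot: [0.777, 0.615, 0.109, -0.086]
ft_force: [0.0, -1.9, 0.8]
grip_width: 0.0872
grip_force: 0.9
```

```bash
cat >> h.py <<'E'
def panel(tag=None,crop=(120,240,210,400),zr=(.034,.046)):
    c=shot('top');v0,v1,u0,u1=crop;vv,uu=np.mgrid[v0:v1,u0:u1];P=px(c,uu.ravel(),vv.ravel())
    m=(P[:,2]>zr[0])&(P[:,2]<zr[1])
    if tag: cv2.imwrite(f'pics/{tag}.png',cv2.resize(c['pixels'][v0:v1,u0:u1],None,fx=4,fy=4,interpolation=cv2.INTER_CUBIC))
    return c,P,m
E
python3 - <<'E'
from h import *
where()
c=shot('wrist');cv2.imwrite('pics/w2.png',c['pixels'])
E
```

```text
t 3.52 tip [-0.1534  0.0061  0.0156] F [-1.84 -0.45  0.82] rot err 0.00041293012432891407 w 0.08720815322343918
```

View pics/w2.png

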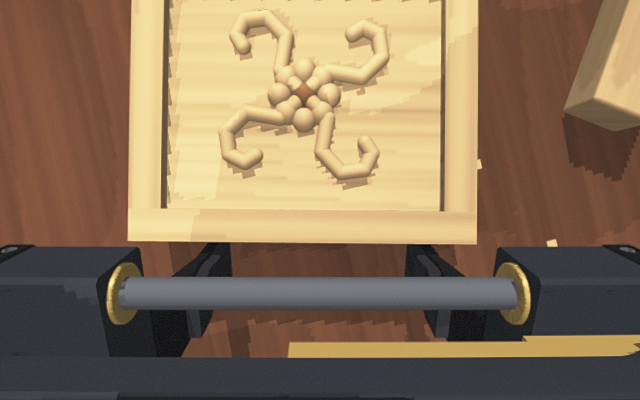

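The panel is now square to the fingers (rear edge (128,240)-(477,243)), but about 17 px left of the gripper's middle. I measure that.

```bash
cat >> h.py <<'E'
def foot(P): return (np.atleast_2d(P)-O)@np.stack([EX,EY,EZ]).T
E
python3 - <<'E'
from h import *
c=load('wrist');print(foot(px(c,[134,472,134,472],[230,230,60,60])).round(4))
print(foot(onz(c,[128,477],[240,243],.04)).round(4))
E
```

```text
[[-0.1363  0.0854  0.0407]
 [-0.1364 -0.0594  0.0399]
 [-0.0631  0.086   0.0402]
 [-0.0634 -0.0595  0.0406]]
[[-0.1406  0.0884  0.04  ]
 [-0.142  -0.0616  0.04  ]]
```

Call:
move_arm --commands '[[[0.056, 0.017, 0.016, 0, 0, 0], [0.112, 0.033, 0.032, 0, 0, 0], [0.168, 0.05, 0.048, 0, 0, 0], [0.224, 0.067, 0.064, 0, 0, 0], [0.28, 0.083, 0.08, 0, 0, 0], [0.336, 0.1, 0.096, 0, 0, 0], [0.392, 0.117, 0.112, 0, 0, 0], [0.448, 0.133, 0.129, 0, 0, 0], [0.504, 0.15, 0.145, 0, 0, 0], [0.56, 0.167, 0.161, 0, 0, 0], [0.616, 0.183, 0.177, 0, 0, 0], [0.672, 0.2, 0.193, 0, 0, 0]]]'

```text
time: 5.08
position: [0.485, -0.2378, 0.1905]
tool_rot: [0.777, 0.615, 0.109, -0.086]
ft_force: [-1.2, -2.2, 1.0]
grip_width: 0.0869
grip_force: 1.3
```

```bash
cat >> h.py <<'E'
def rear(n='wrist',z=.04):
    "panel side edges from depth: y extent of points near the panel-top height, in slices of x"
    c=shot(n);vv,uu=np.mgrid[0:245,0:640];Q=foot(px(c,uu.ravel(),vv.ravel()))
    return c,Q
E
python3 - <<'E'
from h import *
p=where()
c,Q=rear()
m=(abs(Q[:,2]-.041)<.008)&(Q[:,0]>p[0]+.01)&(Q[:,0]<p[0]+.1)
x0=Q[m,0].min();print('rear x',x0)
for a in(.01,.03,.05,.07):
    k=m&(abs(Q[:,0]-x0-a)<.003)
    print(a,np.percentile(Q[k,1],[0.5,99.5]).round(4),Q[k,2].mean().round(4))
for lo,hi in((-.06,-.03),(.04,.07)):
    k=m&(Q[:,1]>lo)&(Q[:,1]<hi);print(lo,np.percentile(Q[k,0],.3))
E
```

```text
t 5.08 tip [-0.1255 -0.002   0.0155] F [-2.4   0.68  0.99] rot err 0.00021731452345186142 w 0.08686559692745582
rear x -0.11475443751194282
0.01 [-0.0687  0.0801] 0.0401
0.03 [-0.0684  0.0803] 0.0363
0.05 [-0.0685  0.08  ] 0.0371
0.07 [-0.0687  0.0799] 0.0379
-0.06 -0.11448950931323276
0.04 -0.1144385673689877
```

Call:
move_arm --commands '[[[0.048, 0.0125, 0.014, 0, 0, 0], [0.096, 0.025, 0.028, 0, 0, 0], [0.144, 0.0375, 0.041, 0, 0, 0], [0.192, 0.05, 0.055, 0, 0, 0], [0.24, 0.0625, 0.069, 0, 0, 0], [0.288, 0.075, 0.083, 0, 0, 0], [0.336, 0.0875, 0.097, 0, 0, 0], [0.384, 0.1, 0.11, 0, 0, 0], [0.432, 0.1125, 0.124, 0, 0, 0], [0.48, 0.125, 0.138, 0, 0, 0], [0.528, 0.1375, 0.152, 0, 0, 0], [0.576, 0.15, 0.166, 0, 0, 0]]]'

```text
time: 6.62
position: [0.4964, -0.2158, 0.1904]
tool_rot: [0.777, 0.615, 0.109, -0.086]
ft_force: [-1.2, -2.5, 0.1]
grip_width: 0.0871
grip_force: 1.3
```

Run:
```python
from h import *
p=where()
c=shot('top');cv2.imwrite('pics/t2.png',cv2.resize(c['pixels'][125:240,215:400],None,fx=4.3,fy=4.3,interpolation=cv2.INTER_CUBIC))
c,Q=rear();cv2.imwrite('pics/w3.png',c['pixels'])
for a in(.02,.05,.08,.1):
    k=(abs(Q[:,0]-p[0]-.01-a)<.003)&(Q[:,2]>.035)&(abs(Q[:,1])<.1)
    print(a,np.percentile(Q[k,1],[0.5,99.5]).round(4) if k.any() else '',Q[k,2].mean().round(4))
```

```text
t 6.62 tip [-0.1015 -0.008   0.0154] F [-2.67  0.63  0.12] rot err 0.00038839917853256134 w 0.08706235021758627
0.02 [-0.0746  0.0742] 0.0599
0.05 [-0.0745  0.0739] 0.0393
0.08 [-0.0747  0.074 ] 0.0416
0.1 [-0.0745  0.0741] 0.0428
```

View pics/t2.png

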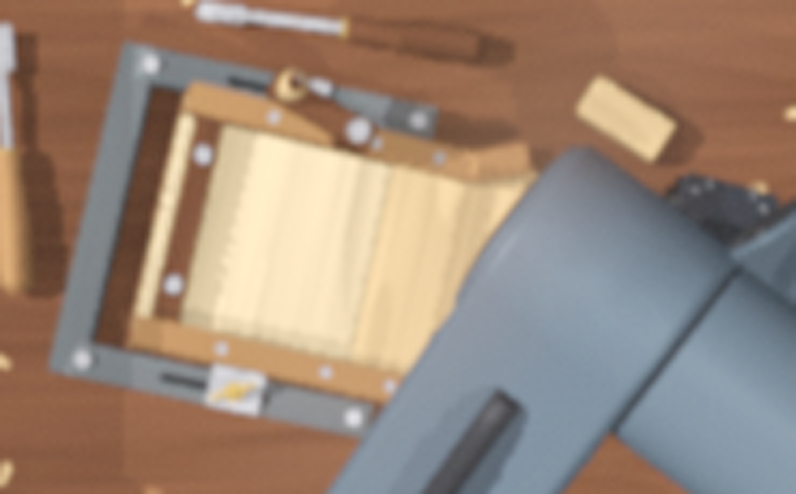

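Call:
move_arm --commands '[[[0.048, 0, 0.014, 0, 0, 0], [0.096, 0, 0.028, 0, 0, 0], [0.144, 0, 0.041, 0, 0, 0], [0.192, 0, 0.055, 0, 0, 0], [0.24, 0, 0.069, 0, 0, 0], [0.288, 0, 0.083, 0, 0, 0], [0.336, 0, 0.097, 0, 0, 0], [0.384, 0, 0.11, 0, 0, 0], [0.432, 0, 0.124, 0, 0, 0], [0.48, 0, 0.138, 0, 0, 0], [0.528, 0, 0.152, 0, 0, 0], [0.576, 0, 0.166, 0, 0, 0]]]'

```text
time: 8.22
position: [0.5018, -0.1925, 0.1904]
tool_rot: [0.777, 0.615, 0.109, -0.086]
ft_force: [-0.6, -2.4, -0.0]
grip_width: 0.0872
grip_force: 1.2
```

Run:
```python
from h import *
p=where()
c,Q=rear();cv2.imwrite('pics/w3.png',c['pixels'])
for a in(.02,.05,.08,.1):
    k=(abs(Q[:,0]-p[0]-.01-a)<.003)&(Q[:,2]>.035+a*.1)&(abs(Q[:,1])<.1)
    print(a,np.percentile(Q[k,1],[0.5,99.5]).round(4) if k.any() else '',Q[k,2].mean().round(4))
```

```text
t 8.22 tip [-0.0776 -0.0079  0.0154] F [-2.46  0.06 -0.01] rot err 0.00038379019060719166 w 0.08724595015143596
0.02 [-0.075   0.0745] 0.09
0.05 [-0.0749  0.074 ] 0.0433
0.08 [-0.0745  0.074 ] 0.0458
0.1 [-0.0743  0.0736] 0.0469
```

View pics/w3.png

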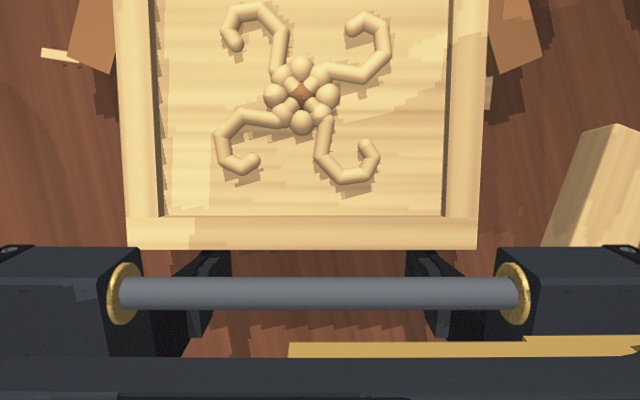

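The wrist view shows the panel square and entering symmetrically between the splayed fences (left (115,70), right (490,50)). I go on straight.

Call:
move_arm --commands '[[[0.06, 0, 0.017, 0, 0, 0], [0.12, 0, 0.034, 0, 0, 0], [0.18, 0, 0.052, 0, 0, 0], [0.24, 0, 0.069, 0, 0, 0], [0.3, 0, 0.086, 0, 0, 0], [0.36, 0, 0.103, 0, 0, 0], [0.42, 0, 0.121, 0, 0, 0], [0.48, 0, 0.138, 0, 0, 0], [0.54, 0, 0.155, 0, 0, 0], [0.6, 0, 0.172, 0, 0, 0], [0.66, 0, 0.19, 0, 0, 0], [0.72, 0, 0.207, 0, 0, 0]]]'

```text
time: 9.78
position: [0.5087, -0.1633, 0.1903]
tool_rot: [0.777, 0.615, 0.109, -0.086]
ft_force: [-0.8, -1.6, -0.4]
grip_width: 0.0868
grip_force: 1.0
```

Run:
```python
from h import *
p=where()
c,Q=rear()
for a in(.02,.05,.08,.1):
    k=(abs(Q[:,0]-p[0]-.01-a)<.003)&(Q[:,2]>.035+a*.17)&(abs(Q[:,1])<.1)
    print(a,np.percentile(Q[k,1],[0.5,99.5]).round(4) if k.any() else '',Q[k,2].mean().round(4))
```

```text
t 9.78 tip [-0.0475 -0.0079  0.0152] F [-1.75  0.39 -0.37] rot err 0.0003693840142624527 w 0.08676445852801336
0.02 [-0.075   0.0748] 0.095
0.05 [-0.075   0.0742] 0.0472
0.08 [-0.0747  0.0745] 0.0519
0.1 [-0.0618  0.0679] 0.0526
```

Call:
move_arm --commands '[[[0.072, 0, 0.02, 0, 0, 0], [0.144, 0, 0.041, 0, 0, 0], [0.216, 0, 0.062, 0, 0, 0], [0.288, 0, 0.082, 0, 0, 0], [0.36, 0, 0.103, 0, 0, 0], [0.432, 0, 0.124, 0, 0, 0], [0.504, 0, 0.144, 0, 0, 0], [0.576, 0, 0.165, 0, 0, 0], [0.648, 0, 0.186, 0, 0, 0], [0.72, 0, 0.206, 0, 0, 0], [0.792, 0, 0.227, 0, 0, 0], [0.864, 0, 0.248, 0, 0, 0]]]'

```text
time: 11.32
position: [0.5171, -0.1286, 0.1904]
tool_rot: [0.776, 0.615, 0.109, -0.085]
ft_force: [-1.6, -4.5, 2.3]
grip_width: 0.0871
grip_force: 2.0
```

Run:
```python
from h import *
p=where()
# goals along the slope: contact front at tip+~9mm; keep 17 mm above ramp
s=np.tan(.244)
for x in(.02,.06,.09,.1): print(x,rel(goal(x,-.008,.0165+.0+s*max(x+.0,0),.28)).tolist())
```

```text
t 11.32 tip [-0.0121 -0.0082  0.0154] F [-4.77  0.48  2.33] rot err 0.0008461843851044482 w 0.08712565754698243
0.02 [0.799, 0.001, 0.073, 0.001, 0.003, 0.001]
0.06 [1.829, 0.001, 0.106, 0.001, 0.003, 0.001]
0.09 [2.602, 0.002, 0.132, 0.001, 0.003, 0.001]
0.1 [2.859, 0.002, 0.14, 0.001, 0.003, 0.001]
```

Call:
move_arm --commands '[[[0.067, 0, 0.012, 0, 0, 0], [0.133, 0, 0.024, 0, 0, 0], [0.2, 0, 0.034, 0, 0, 0], [0.267, 0, 0.044, 0, 0, 0], [0.333, 0, 0.05, 0, 0, 0], [0.4, 0, 0.055, 0, 0, 0], [0.467, 0, 0.06, 0, 0, 0], [0.533, 0, 0.063, 0, 0, 0], [0.6, 0, 0.066, 0, 0, 0], [0.667, 0, 0.069, 0, 0, 0], [0.733, 0, 0.071, 0, 0, 0], [0.8, 0, 0.073, 0, 0, 0]]]'

```text
time: 12.82
position: [0.5242, -0.0975, 0.1962]
tool_rot: [0.777, 0.615, 0.109, -0.086]
ft_force: [-1.7, -4.6, 1.5]
grip_width: 0.0872
grip_force: 2.1
```

```bash
cat >> h.py <<'E'
def chk():
    p=where();c,Q=rear()
    Q=Q-[p[0],0,p[2]]; n=Q[:,2]*np.cos(.244)-Q[:,0]*np.sin(.244); s=Q[:,0]*np.cos(.244)+Q[:,2]*np.sin(.244)
    for a in(.02,.035,.05,.07,.09):
        k=(abs(s-a)<.003)&(n>-.02)&(n<.04)&(abs(Q[:,1])<.085)
        q=k&(abs(abs(Q[:,1])-.068)<.004)
        if q.any(): print(a,np.percentile(Q[k&(n>n[q].mean()-.006),1],[.5,99.5]).round(4),'rim n',n[q].mean().round(4))
    return c
E
python3 - <<'E'
from h import *
chk()
E
```

```text
t 12.82 tip [ 0.02   -0.0079  0.0212] F [-4.9   0.56  1.48] rot err 0.000337905481273465 w 0.08724162208945102
0.02 [-0.0745  0.0742] rim n 0.0235
0.035 [-0.0748  0.0745] rim n 0.0236
0.05 [-0.0747  0.074 ] rim n 0.0236
0.07 [-0.0748  0.0742] rim n 0.0237
0.09 [-0.0748  0.0743] rim n 0.0236
```

Call:
move_arm --commands '[[[0.075, 0, 0.003, 0, 0, 0], [0.15, 0, 0.005, 0, 0, 0], [0.225, 0, 0.008, 0, 0, 0], [0.3, 0, 0.011, 0, 0, 0], [0.375, 0, 0.013, 0, 0, 0], [0.45, 0, 0.016, 0, 0, 0], [0.525, 0, 0.019, 0, 0, 0], [0.6, 0, 0.022, 0, 0, 0], [0.675, 0, 0.024, 0, 0, 0], [0.75, 0, 0.027, 0, 0, 0], [0.825, 0, 0.03, 0, 0, 0], [0.9, 0, 0.032, 0, 0, 0]]]'

```text
time: 14.38
position: [0.5322, -0.0635, 0.2049]
tool_rot: [0.777, 0.615, 0.109, -0.086]
ft_force: [-1.4, -4.8, 1.8]
grip_width: 0.0872
grip_force: 2.2
```

Run:
```python
from h import *
chk()
```

```text
t 14.38 tip [ 0.0549 -0.0079  0.0299] F [-4.98  0.24  1.78] rot err 0.0004028726651060799 w 0.08717905171139659
0.02 [-0.0745  0.074 ] rim n 0.0236
0.035 [-0.0748  0.0743] rim n 0.0236
0.05 [-0.0748  0.0741] rim n 0.0236
0.07 [-0.0749  0.0741] rim n 0.0236
0.09 [-0.0845  0.0743] rim n 0.0236
```

Call:
move_arm --commands '[[[0.075, 0, 0.003, 0, 0, 0], [0.15, 0, 0.005, 0, 0, 0], [0.225, 0, 0.008, 0, 0, 0], [0.3, 0, 0.011, 0, 0, 0], [0.375, 0, 0.013, 0, 0, 0], [0.45, 0, 0.016, 0, 0, 0], [0.525, 0, 0.019, 0, 0, 0], [0.6, 0, 0.022, 0, 0, 0], [0.675, 0, 0.024, 0, 0, 0], [0.75, 0, 0.027, 0, 0, 0], [0.825, 0, 0.03, 0, 0, 0], [0.9, 0, 0.032, 0, 0, 0]]]'

```text
time: 15.92
position: [0.5403, -0.0295, 0.2136]
tool_rot: [0.777, 0.615, 0.109, -0.086]
ft_force: [-1.2, -2.1, -0.4]
grip_width: 0.0869
grip_force: 0.9
```

Run:
```python
from h import *
chk()
```

```text
t 15.93 tip [ 0.0899 -0.008   0.0385] F [-2.32  0.7  -0.36] rot err 0.00023315952337638057 w 0.08688972388812514
0.02 [-0.0746  0.0742] rim n 0.0241
0.035 [-0.0749  0.0744] rim n 0.0229
0.05 [-0.0836  0.0743] rim n 0.0216
0.07 [-0.0845  0.0739] rim n 0.0198
0.09 [-0.0847  0.0742] rim n 0.0182
```

Call:
move_arm --commands '[[[0.025, 0, 0.001, 0, 0, 0], [0.05, 0, 0.002, 0, 0, 0], [0.075, 0, 0.003, 0, 0, 0], [0.1, 0, 0.004, 0, 0, 0], [0.125, 0, 0.004, 0, 0, 0], [0.15, 0, 0.005, 0, 0, 0], [0.175, 0, 0.006, 0, 0, 0], [0.2, 0, 0.007, 0, 0, 0], [0.225, 0, 0.008, 0, 0, 0], [0.25, 0, 0.009, 0, 0, 0]]]'

```text
time: 17.23
position: [0.5425, -0.0201, 0.2159]
tool_rot: [0.777, 0.615, 0.109, -0.086]
ft_force: [-0.6, -1.1, -1.9]
grip_width: 0.087
grip_force: 0.9
```

Run:
```python
from h import *
chk()
```

```text
t 17.23 tip [ 0.0995 -0.008   0.0409] F [-1.22  0.31 -1.88] rot err 0.00036495401827077445 w 0.0870115908670406
0.02 [-0.0746  0.0743] rim n 0.0233
0.035 [-0.0748  0.0744] rim n 0.0222
0.05 [-0.0847  0.0743] rim n 0.021
0.07 [-0.0845  0.074 ] rim n 0.0194
0.09 [-0.0747  0.0742] rim n 0.0178
```

Call:
move_arm --commands '[[[0.015, 0, 0.001, 0, 0, 0], [0.03, 0, 0.001, 0, 0, 0], [0.045, 0, 0.002, 0, 0, 0], [0.06, 0, 0.002, 0, 0, 0], [0.075, 0, 0.003, 0, 0, 0], [0.075, 0, 0.003, 0, 0, 0]]]'

```text
time: 18.02
position: [0.5432, -0.0173, 0.2166]
tool_rot: [0.777, 0.615, 0.109, -0.086]
ft_force: [-1.1, -2.1, -2.0]
grip_width: 0.0872
grip_force: 0.8
```

Run:
```python
from h import *
chk()
```

```text
t 18.02 tip [ 0.1025 -0.008   0.0416] F [-2.29  0.64 -2.02] rot err 0.00034994373162780534 w 0.08724785280830505
0.02 [-0.0744  0.0742] rim n 0.0231
0.035 [-0.0747  0.0744] rim n 0.0219
0.05 [-0.0848  0.0743] rim n 0.0208
0.07 [-0.0845  0.0739] rim n 0.0192
0.09 [-0.0747  0.0742] rim n 0.0178
```

Call:
move_arm --commands '[[[0.0125, 0, 0, 0, 0, 0], [0.025, 0, 0.001, 0, 0, 0], [0.0375, 0, 0.001, 0, 0, 0], [0.05, 0, 0.002, 0, 0, 0], [0.05, 0, 0.002, 0, 0, 0]]]'

```text
time: 18.7
position: [0.5436, -0.0154, 0.2171]
tool_rot: [0.777, 0.615, 0.109, -0.086]
ft_force: [0.5, -1.2, -1.2]
grip_width: 0.087
grip_force: 0.9
```

Run:
```python
from h import *
chk()
```

```text
t 18.7 tip [ 0.1044 -0.008   0.0421] F [-1.03 -0.71 -1.24] rot err 0.00036708961773918025 w 0.08697626041675964
0.02 [-0.0745  0.0741] rim n 0.0137
0.035 [-0.0814  0.0743] rim n 0.0137
0.05 [-0.0848  0.0741] rim n 0.0137
0.07 [-0.0849  0.0738] rim n 0.0137
0.09 [-0.0749  0.0742] rim n 0.0137
```

The panel dropped: its rim is now parallel to the slope and 10 mm lower, which means seated. I back off, rise, and look.

Call:
move_arm --commands '[[[-0.2, 0, 0, 0, 0, 0], [-0.5, 0, 0, 0, 0, 0], [-0.7, 0, -0.8, 0, 0, 0], [-1, 0, -2, 0, 0, 0], [-1.5, 0, -3.2, 0, 0, 0], [-1.5, 0, -4, 0, 0, 0], [-1.5, 0, -4, 0, 0, 0], [-1.5, 0, -4, 0, 0, 0]]]'

```text
time: 19.75
position: [0.5196, -0.1143, 0.3537]
tool_rot: [0.777, 0.614, 0.109, -0.086]
ft_force: [-0.4, -0.2, -0.3]
grip_width: 0.0868
grip_force: 0.0
```

Run:
```python
from h import *
where();c=shot('wrist');cv2.imwrite('pics/w4.png',c['pixels'])
```

```text
t 19.75 tip [ 0.0027 -0.007   0.1787] F [-0.3   0.38 -0.3 ] rot err 1.5904526701415733e-05 w 0.08683183744313928
```

View pics/w4.png

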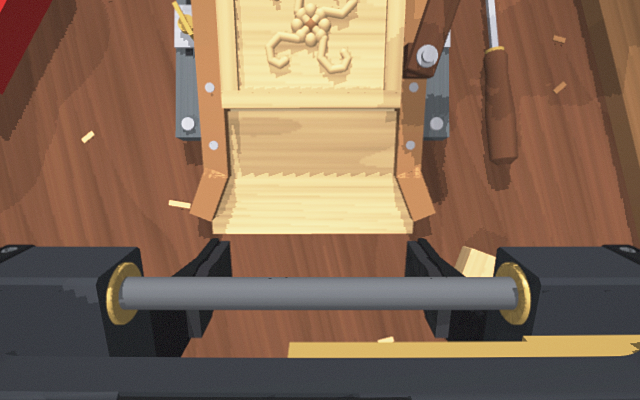

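The panel lies between the fences, and the hold-down pivot is at (428,55). Now I locate the peg from the top camera.

```bash
cat >> h.py <<'E'
cs,sn=np.cos(.244),np.sin(.244)
def slope(F): # foot frame -> (s,y,n above bed)
    F=np.atleast_2d(F);return np.stack([F[:,0]*cs+F[:,2]*sn,F[:,1],F[:,2]*cs-F[:,0]*sn+.010],1)
def unslope(s,y,n): n=n-.010;return np.array([s*cs-n*sn,y,s*sn+n*cs])
E
python3 - <<'E'
from h import *
c=shot('top');cv2.imwrite('pics/t3.png',cv2.resize(c['pixels'][125:205,245:345],None,fx=8,fy=8,interpolation=cv2.INTER_CUBIC))
for s0 in(.159,.162):
  for th in(-.3,-.2,-.1,0):
    for n in (.091,):
      F=unslope(s0+.06*np.cos(th),-.089+.06*np.sin(th),n);w=O+F[0]*EX+F[1]*EY+F[2]*EZ
      print(s0,th,((proj(c,w)[0]-[245,125]+.5)*8).round(1))
  F=unslope(s0,-.089,.06);w=O+F[0]*EX+F[1]*EY+F[2]*EZ;print('pivot',((proj(c,w)[0]-[245,125]+.5)*8).round(1))
vv,uu=np.mgrid[125:205,245:345];S=slope(foot(px(c,uu.ravel(),vv.ravel())))
k=(S[:,2]>.075)&(S[:,2]<.11)&(S[:,1]<-.06)&(S[:,1]>-.13)&(S[:,0]>.17);print(S[k].round(3))
E
```

```text
0.159 -0.3 [308.  150.9]
0.159 -0.2 [301.1 164.4]
0.159 -0.1 [295.5 178.7]
0.159 0 [291.4 193.4]
pivot [426.2 241.7]
0.162 -0.3 [300.5 149. ]
0.162 -0.2 [293.6 162.5]
0.162 -0.1 [288.  176.7]
0.162 0 [283.9 191.5]
pivot [418.9 239.8]
[[ 0.22  -0.11   0.093]
 [ 0.212 -0.112  0.095]
 [ 0.222 -0.107  0.088]
 [ 0.207 -0.111  0.088]
 [ 0.225 -0.103  0.09 ]
 [ 0.221 -0.104  0.087]
 [ 0.206 -0.108  0.087]
 [ 0.223 -0.102  0.077]
 [ 0.221 -0.101  0.088]
 [ 0.205 -0.105  0.085]
 [ 0.22  -0.098  0.088]
 [ 0.218 -0.097  0.094]
 [ 0.208 -0.101  0.085]
 [ 0.219 -0.096  0.083]
 [ 0.217 -0.095  0.09 ]
 [ 0.214 -0.096  0.088]
 [ 0.211 -0.097  0.088]]
```

View pics/t3.png

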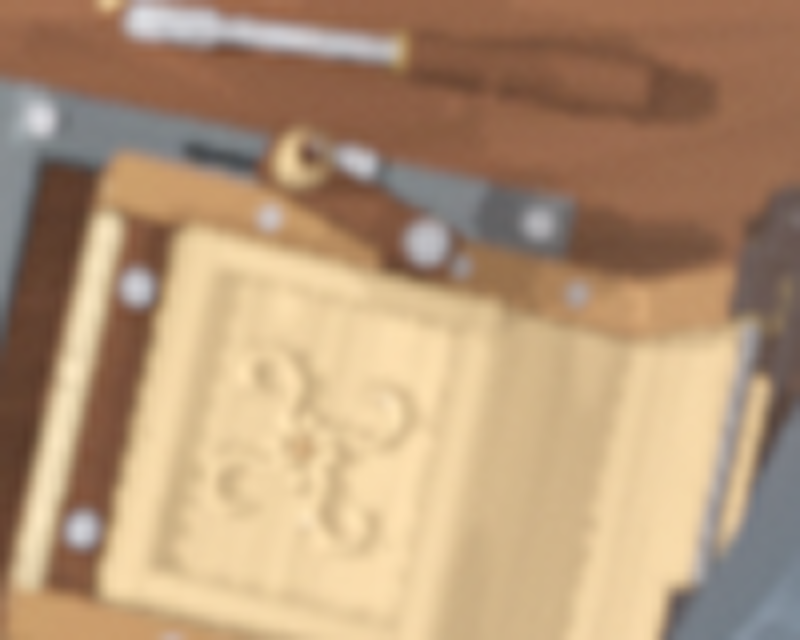

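The top crop shows the pivot at (427,242), matching the prediction, and the peg at (303,157), giving angle ≈ -0.26 and peg at s=0.217, y=-0.104. The panel sits against the batten.

```bash
cat >> h.py <<'E'
def peg(th,n,rot=0.,y0=-.089,s0=.159,r=.06):
    F=unslope(s0+r*np.cos(th),y0+r*np.sin(th),n);g=goal(*F,.244)
    return g[0],g[1]@R.from_rotvec([0,0,rot]).as_matrix()
E
python3 - <<'E'
from h import *
print(rel(peg(-.26,.125)).tolist(),get_obs()['q'])
E
```

```text
[4.378, 2.435, 1.57, -0.002, -0.035, -0.0] [-0.48920239  0.48215356  1.72118867  0.31373277  1.03569419 -0.43162256]
```

Call:
move_arm --commands '[[[1, 0.6, 0, 0, 0, 0], [2, 1.2, 0, 0, -0.02, 0], [3, 1.8, 0.4, 0, -0.035, 0], [4, 2.4, 1, 0, -0.035, 0], [4.38, 2.44, 1.57, -0.002, -0.035, 0], [4.38, 2.44, 1.57, -0.002, -0.035, 0], [4.38, 2.44, 1.57, -0.002, -0.035, 0]]]'

```text
time: 20.72
position: [0.6571, 0.0433, 0.3415]
tool_rot: [0.779, 0.616, 0.095, -0.075]
ft_force: [0.3, -0.5, 0.1]
grip_width: 0.0873
grip_force: 0.0
```

Run:
```python
from h import *
p=where();print(slope(p));print(rel(peg(-.26,.062)).tolist())
```

```text
t 20.73 tip [ 0.1812 -0.1049  0.1648] F [-0.46 -0.4   0.1 ] rot err -0.0004421018048819947 w 0.08725108616303351
[[ 0.21568647 -0.10490143  0.12617979]]
[0.027, -0.01, 1.604, 0.001, 0.002, -0.001]
```

Call:
move_arm --commands '[[[0.03, -0.01, 0.6, 0, 0, 0], [0.03, -0.01, 1.1, 0, 0, 0], [0.03, -0.01, 1.4, 0, 0, 0], [0.03, -0.01, 1.6, 0, 0, 0], [0.03, -0.01, 1.6, 0, 0, 0], [0.03, -0.01, 1.6, 0, 0, 0]]]'

```text
time: 21.48
position: [0.6617, 0.0601, 0.2809]
tool_rot: [0.778, 0.616, 0.096, -0.074]
ft_force: [1.5, -0.4, 0.6]
grip_width: 0.0871
grip_force: 0.0
```

Call:
move_arm --commands '[[[0, 0, 0, 0, 0, 0], [0, 0, 0, 0, 0, 0], [0, 0, 0, 0, 0, 0], [0, 0, 0, 0, 0, 0], [0, 0, 0, 0, 0, 0], [0, 0, 0, 0, 0, 0], [0, 0, 0, 0, 0, 0], [0, 0, 0, 0, 0, 0]]]' --claw 1 --squeeze 12

```text
time: 22.48
position: [0.6618, 0.0602, 0.2805]
tool_rot: [0.778, 0.616, 0.096, -0.074]
ft_force: [1.2, -0.5, -0.6]
grip_width: 0.0194
grip_force: 12.0
```

Run:
```python
from h import *
p=where();o=get_obs();print(slope(p),o['grip_force'])
g0=peg(-.26,.062)
for th in np.linspace(-.26,1.57,13)[1:]:
    g=peg(th,.062,-(th+.26)); q={'position':g0[0],'tool_rot':R.from_matrix(g0[1]).as_quat()}
    print(round(th,2),rel(g,q).tolist())
print(rel(g0).tolist())
```

```text
t 22.48 tip [ 0.199  -0.1063  0.1039] F [-0.18 -1.23 -0.63] rot err -0.0006201534040033707 w 0.019350411777624546
[[ 0.21818423 -0.10634823  0.06270832]] 12.00370917096734
-0.11 [0.042, -0.225, -0.0, 0.0, 0.0, -0.153]
0.04 [0.049, -0.453, 0.0, 0.0, 0.0, -0.305]
0.2 [0.021, -0.68, 0.0, -0.0, -0.0, -0.457]
0.35 [-0.041, -0.9, 0.0, -0.0, 0.0, -0.61]
0.5 [-0.135, -1.108, 0.0, 0.0, 0.0, -0.763]
0.66 [-0.26, -1.299, 0.0, -0.0, -0.0, -0.915]
0.81 [-0.413, -1.469, 0.0, -0.0, 0.0, -1.067]
0.96 [-0.589, -1.614, 0.0, 0.0, 0.0, -1.22]
1.11 [-0.786, -1.731, 0.0, -0.0, -0.0, -1.372]
1.26 [-0.998, -1.816, 0.0, 0.0, -0.0, -1.525]
1.42 [-1.221, -1.868, 0.0, 0.0, 0.0, -1.678]
1.57 [-1.448, -1.886, 0.0, 0.0, -0.0, -1.83]
[-0.033, -0.028, 0.018, 0.004, 0.001, -0.0]
```

Call:
move_arm --commands "[[[0.02, -0.12, 0, 0, 0, -0.076], [0.03, -0.235, 0, 0, 0, -0.153], [0.035, -0.35, 0, 0, 0, -0.23], [0.03, -0.465, 0, 0, 0, -0.305], [0.015, -0.58, 0, 0, 0, -0.38], [-0.005, -0.69, 0, 0, 0, -0.457], [-0.035, -0.805, 0, 0, 0, -0.534], [-0.065, -0.92, 0, 0, 0, -0.61], [-0.11, -1.025, 0, 0, 0, -0.687], [-0.16, -1.125, 0, 0, 0, -0.763], [-0.22, -1.225, 0, 0, 0, -0.84], [-0.285, -1.32, 0, 0, 0, -0.915], [-0.285, -1.32, 0, 0, 0, -0.915]][0,1,2,3,4,5,6,7,8,9,10,11]]"

```text
move_arm: Invalid argument: commands='[[[0.02, -0.12, 0, 0, 0, -0.076], [0.03, -0.235, 0, 0, 0, -0.153], [0.035, -0.35, 0, 0, 0, -0.23], [0.03, -0.465, 0, 0, 0, -0.305], [0.015, -0.58, 0, 0, 0, -0.38], [-0.005, -0.69, 0, 0, 0, -0.457], [...(464 chars total, truncated) is not valid JSON
```

Call:
move_arm --commands '[[[0.02, -0.12, 0, 0, 0, -0.076], [0.03, -0.235, 0, 0, 0, -0.153], [0.035, -0.35, 0, 0, 0, -0.23], [0.03, -0.465, 0, 0, 0, -0.305], [0.015, -0.58, 0, 0, 0, -0.38], [-0.005, -0.69, 0, 0, 0, -0.457], [-0.035, -0.805, 0, 0, 0, -0.534], [-0.065, -0.92, 0, 0, 0, -0.61], [-0.11, -1.025, 0, 0, 0, -0.687], [-0.16, -1.125, 0, 0, 0, -0.763], [-0.22, -1.225, 0, 0, 0, -0.84], [-0.285, -1.32, 0, 0, 0, -0.915]]]'

```text
time: 23.98
position: [0.608, 0.0624, 0.2779]
tool_rot: [0.425, 0.897, 0.12, -0.023]
ft_force: [2.3, 3.5, 0.3]
grip_width: 0.0198
grip_force: 12.0
```

Run:
```python
from h import *
p=where();o=get_obs();print(slope(p),o['grip_force'],o['q'],o['moment'])
for th in np.linspace(.66,1.58,13)[1:]: print(round(th,2),rel(peg(th,.0625,-(th+.26))).tolist())
```

```text
t 23.98 tip [ 0.1891 -0.0535  0.1014] F [ 3.96 -1.39  0.26] rot err 0.7698774276924336 w 0.019781114074127207
[[ 0.20799382 -0.05348344  0.06269764]] 12.001587627455592 [-0.13001801  0.66692981  1.5997852   0.32046526  0.87064783 -1.02239913] [ 0.49369252 -0.49527915  0.02409712]
0.74 [0.012, -0.147, 0.004, 0.004, 0.003, -0.079]
0.81 [0.029, -0.26, 0.004, 0.003, 0.003, -0.156]
0.89 [0.036, -0.375, 0.003, 0.003, 0.003, -0.232]
0.97 [0.035, -0.49, 0.003, 0.003, 0.004, -0.309]
1.04 [0.025, -0.605, 0.003, 0.003, 0.004, -0.386]
1.12 [0.006, -0.718, 0.002, 0.003, 0.004, -0.462]
1.2 [-0.021, -0.83, 0.002, 0.003, 0.004, -0.539]
1.27 [-0.057, -0.939, 0.002, 0.003, 0.004, -0.616]
1.35 [-0.101, -1.045, 0.001, 0.002, 0.004, -0.692]
1.43 [-0.153, -1.148, 0.001, 0.002, 0.004, -0.769]
1.5 [-0.213, -1.246, 0.001, 0.002, 0.004, -0.846]
1.58 [-0.28, -1.339, 0.001, 0.002, 0.004, -0.922]
```

Call:
move_arm --commands '[[[0.012, -0.147, 0, 0, 0, -0.079], [0.03, -0.26, 0, 0, 0, -0.156], [0.036, -0.375, 0, 0, 0, -0.232], [0.035, -0.49, 0, 0, 0, -0.309], [0.025, -0.605, 0, 0, 0, -0.386], [0.005, -0.718, 0, 0, 0, -0.462], [-0.02, -0.83, 0, 0, 0, -0.539], [-0.057, -0.94, 0, 0, 0, -0.616], [-0.1, -1.045, 0, 0, 0, -0.692], [-0.153, -1.148, 0, 0, 0, -0.769], [-0.213, -1.246, 0, 0, 0, -0.846], [-0.28, -1.34, 0, 0, 0, -0.922]]]'

```text
time: 25.48
position: [0.5738, 0.0211, 0.266]
tool_rot: [-0.018, 0.992, 0.118, 0.032]
ft_force: [2.7, 4.7, -0.4]
grip_width: 0.0198
grip_force: 12.0
```

Call:
move_arm --commands '[[[0, 0, 0, 0, 0, 0], [0, 0, 0, 0, 0, 0], [0, 0, 0, 0, 0, 0]]]'

```text
time: 25.85
position: [0.5737, 0.0207, 0.2659]
tool_rot: [-0.017, 0.992, 0.117, 0.032]
ft_force: [2.7, 3.6, 0.8]
grip_width: 0.0198
grip_force: 12.0
```

Run:
```python
from h import *
p=where();o=get_obs();s=slope(p)[0];print(s,np.arctan2(s[1]+.089,s[0]-.159),o['grip_force'])
```

```text
t 25.85 tip [ 0.1404 -0.0295  0.0892] F [ 4.1  -1.77  0.77] rot err 0.936394936172839 w 0.019798088328107224
[ 0.1577718  -0.02948037  0.06267671] 1.5914286521871812 12.002661544829607
```

Call:
move_arm --commands '[[[0, 0, 0, 0, 0, 0], [0, 0, 0, 0, 0, 0], [0, 0, 0, 0, 0, 0], [0, 0, 0, 0, 0, 0], [0, 0, 0, 0, 0, 0], [0, 0, 0, 0, 0, 0]]]' --claw -1

```text
time: 26.6
position: [0.5733, 0.0204, 0.2656]
tool_rot: [-0.017, 0.992, 0.117, 0.031]
ft_force: [-0.4, 0.7, -0.1]
grip_width: 0.0717
grip_force: 0.0
```

Call:
move_arm --commands '[[[0, 0, -0.5, 0, 0, 0], [0, 0, -1.5, 0, 0, 0], [0, 0, -3, 0, 0, 0], [0, 2, -4, 0, 0, 0], [0, 3, -4, 0, 0, 0], [0, 3, -4, 0, 0, 0], [0, 3, -4, 0, 0, 0]]]'

```text
time: 27.48
position: [0.5588, 0.1, 0.4484]
tool_rot: [-0.018, 0.993, 0.117, 0.031]
ft_force: [-0.3, -0.5, 0.5]
grip_width: 0.0869
grip_force: 0.0
```

Run:
```python
from h import *
where()
c=shot('scene');cv2.imwrite('pics/s5.png',cv2.resize(c['pixels'][150:280,240:450],None,fx=3.8,fy=3.8,interpolation=cv2.INTER_CUBIC))
Q=[px(c,*[a.ravel() for a in np.mgrid[240:450,150:280]])][0];S=slope(foot(Q))
k=(abs(S[:,1])<.06)&(S[:,0]>.1)&(S[:,0]<.25)
kk=k&(S[:,2]>.062)&(S[:,2]<.092);print('peg',S[kk].mean(0),kk.sum())
k2=k&(abs(S[:,2]-.04)<.01)&(S[:,0]>.2);print('panel n',np.median(S[k2,2]))
```

```text
t 27.48 tip [0.2138 0.0035 0.2717] F [-0.55  0.21  0.49] rot err 0.9361966239217009 w 0.08694307422804885
peg [ 0.15577002 -0.03553241  0.08013392] 44
panel n 0.03680443307003113
```

View pics/s5.png

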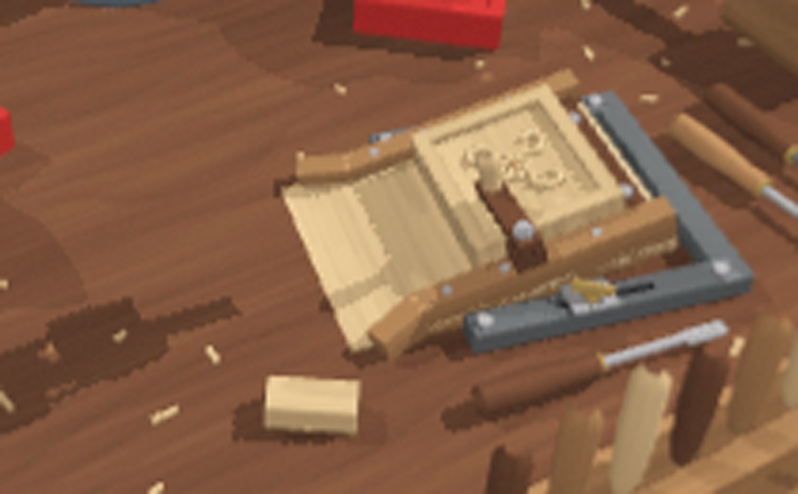

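The panel lies flat on the bed, the hold-down bar (pivot (523,230), peg (487,170)) lies across over it, and the tools and offcut are undisturbed. I hand in.

```bash
python3 -c "
from rig import *
print(hand_in())"
```

```text
the job is handed in; nothing more can be done
None
```

The panel was pushed up the ramp with light forces (5 N or less at each reading) and lies flat behind the lip, the hold-down is turned across over it and released, nothing else was touched, and the job is handed in (about 27.5 s; no verdict was returned).

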